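# Click the seeder's wheel round to the long slot

### The job

Set the bench seeder for large seed: with a fingertip, gently flick the teeth of its seed wheel anticlockwise (seen from above), letting it settle in each click, until the wheel's long slot sits in its click at the pointer. Stop at exactly that click, do not run past it, and do not pick up or disturb the jar, the potted plant or the hand tool around it.

Things in the scene. Friction and masses are not known exactly. Their poses are not given: they have to be found in the camera images.
- seeder: Bench seeder: grey housing fixed to the bench. Origin on the bench, under the wheel's axle. Local -x is its front, towards the robot within 25 deg. Housing 40 mm high, x -28 to 124, y +-85 mm; walls to 62 mm high along the sides (x over 6 mm) and back; hopper to 121 mm high at x 104, y -55 mm. The wheel's edge juts out in front, over bare bench.
- seed_wheel (a joint): Turn of the white toothed wheel about its upright axle, rad, growing anticlockwise seen from above. No stops; a detent gives 8 clicks a turn, at multiples of 0.785. Let go between two, it snaps to the nearer, so carry a tooth well past half way. About 3 N on a tooth moves it. At 0 the long slot is at the pointer; it starts 2, 3 or 4 clicks short (about -1.57, -2.36, -3.14).
- wheel_top (a point): Axle, at the height of the wheel's top (58 mm over the bench; fixed to the housing). The wheel lies flat, 16 mm thick (42 to 58 mm over the bench): a disc of 42 mm radius with 8 straight radial teeth, 45 deg apart, 7 mm wide, with rounded 10 mm ends at 54 to 64 mm radius. About 36 mm is free between neighbouring teeth, open above, below and outward.
- wheel_front (a point): Fixed point of the housing at local x -64, y 0, z 50 mm, frontmost on the wheel's rim. In every click a tooth's outer end stands here, with its neighbours 45 deg to either side. An anticlockwise click moves the teeth here towards local -y.
- slot (a point): Middle of the only long slot (dark, 24 x 9 mm, lying along the radius) in the wheel's top, 30 mm from the axle at local z 58 mm; the other seven marks are small round holes 3 to 9 mm across. One tooth lies on the slot's radius.
- pointer (a point): Wheel-side tip of the pointer, a thin brass rod of 7 mm diameter lying along local x on top of the housing's back wall, at local x 70, y 0, z 64 mm. The slot is to sit on the line from the axle to it.
- seed_jar: Loose glass jar with steel lid, 52 mm across, 85 mm high; origin under its base. Bystander, left of the seeder.
- flower_pot: Loose black plastic pot with a plant, 76 mm across, about 100 mm high with the leaves; origin under its base. Bystander, right of the seeder.
- widger: Loose spatula-like hand tool 190 mm long, lying flat; handle to its local -x. Bystander, left of the seeder's front.

How it is judged:
On the way:
1. the wheel has settled in the last click before the long slot reaches the pointer (value of joint seed_wheel between -0.935398 and -0.635398 rad), for 0.2 s.
At the end, for the whole second after the job is handed in: The wheel rests in the click with the long slot at the pointer (joint within 0.12 rad of 0, still), having clicked there step by step, and jar, pot and hand tool are within 20 mm of where they stood (value of joint seed_wheel between -0.12 and 0.12 rad and velocity of joint seed_wheel between -0.1 and 0.1 rad/s and distance of each of seed_jar, flower_pot, widger from where it was at the start of the episode below 0.02 m); the robot touches nothing.
It fails at once if the wheel is turned past the wanted click (more than half a click) (value of joint seed_wheel above 0.45 rad).
It fails at once if the wheel is turned the wrong way round, to beyond 5 clicks short (value of joint seed_wheel below -4.163 rad).
It fails at once if the wheel is pushed roughly (over 30 N) (contact force between seed_wheel and the arm above 30 N or contact force between seed_wheel and the fingers above 30 N).
It fails at once if the jar, the pot or the hand tool is picked up or pushed away (over 20 mm) (distance of any of seed_jar, flower_pot, widger from where it was at the start of the episode above 0.02 m).
It also fails if it takes over 64 s, if anything falls off the work surface, if the arm or the gripper's body presses on something with over 40 N, if the wrist force passes 120 N, or if a joint passes its speed limit or range.

### The arm

A 7-joint arm with a two-finger parallel gripper is mounted at the origin on the work surface. World frame = base frame: x ahead of the robot, y to its left, z up, the work surface at z = 0. Lengths are in m, angles in rad, forces in N, time in s.
With the tool pointing down it reaches from about 0.35 to 0.9 m from the base axis. Payload 8.1 kg.
Tool frame: the origin (TCP) lies midway between the tips of the shut fingers; the grasp point (between the pads) lies 19 mm behind it (ctrl.grasp_offset is the distance from the TCP to the grasp point, in m); z points along the fingers, y is the line along which they close (so a half turn about z gives the same grasp; the last joint's range is limited). The gripper opens to 85 mm and grips with 20 to 120 N. Pads are 22 mm wide; open, the fingers measure 114 mm over their backs; the gripper's body (76 mm by 85 mm) begins 54 mm behind the grasp point. The pads swing forward as they close: fully open they stand 13 mm farther back than shut.
Start: joints at [-0.103, 0.434, 0.025, 1.573, -0.012, 1.134, -0.075], TCP at [0.625, -0, 0.231] pointing down, gripper open.
Joint ranges: [-2.62, 2.62], [-0.44, 2.09], [-1.27, 1.32], [0.08, 2.57], [-1.32, 4.46], [0.12, 2], [-2.74, 2.74]. Speed limits (rad/s): [2.22, 2.22, 3.01, 3.01, 3.14, 3.14, 3.14].

### API

Orientations are given as [roll, pitch, yaw] about the fixed x, y, z axes, in that order (R = Rz(yaw) Ry(pitch) Rx(roll)).
In Python, from bench import ctrl, eyes gives the robot as it stands. The module is installed in compiled form; this text tells all that it offers.
- The arm moves only by the tool play_rows, never from a script. Its argument "plan" is a list that holds one entry, the list of rows, each a list of 6 numbers: the shift along the tool's x, y, z in cm, then the turn, a rotation vector about the tool's x, y, z in degrees. A call has 1 to 5 rows; each row shifts and turns the commanded pose from where the row before left it, along the tool's axes as they then stand; what a row does not reach is not made up. A row lasts 1/12 s, in which the tool goes at most 41.7 mm and 7.16 degrees, less where a joint would pass 70% of its speed; a pose out of reach is approached as far as the arm can. A call is refused whole if a number of a shift passes 4.17 or a number of a turn 7.16, either way. A call with a gripper value outside its range is refused whole. "claw" is the finger opening in cm, from 0 to 8.54, set as the call begins (left out, the last holds). The fingers move at their own pace and stop on an object; "force" is the grip in N (left out, the last holds). Time passes only in rows, so rows that do not move let the fingers close. It gives the time, the measured TCP pose, the force, the opening and the grip force at its end, in the units of the state.
- ctrl.get_state(): the state, without advancing time (a new reading comes with each control period).
- eyes.camera(name): name is "scene" or "side" or "wrist"; returns (picture, depth): 384x512x3 uint8, red, green, blue; 384x512 float32, m along the optical axis (not along the pixel's ray), 0 where there is no reading.
- eyes.camera_model(name): a dict with "mtx" (3x3 intrinsics, pixels), "world_to_cam" (4x4, takes a point from world to camera coordinates). Camera axes: x right, y up, looking along -z (the intrinsics and any distortion apply to the point x, -y, -z); pixel columns grow to the right and rows downward; lengths in m; the calibration is good to about 2 mm. A picture is of the moment at which its call begins: read the wrist's pose just before it. camera_model takes no time and is no camera call; for the wrist camera it gives the pose at the moment of the call.
- ctrl.sign_off(): hands the job in; it is judged then, once.
The state is a dict: "t": time; "joint_positions": joint angles; "dq": joint speeds; "joint_efforts": joint torques, N m; "eef_pos": TCP position; "eef_rot": TCP orientation; "force": force on the tool from outside, world axes, zero at the start; "torque": the same for the moment, N m; "finger_gap": finger opening in m; "finger_force": force on a finger pad.
Only numpy, scipy, OpenCV 4.12 (cv2) and the standard library are available. Lean on these libraries where they do the work, as an engineer would, in place of code of your own. Each camera call takes 0.05 s, during which the arm holds its last target. There are 200 camera calls.

## Working session

There is one attempt and no reset: what is moved stays moved. The work goes in short steps, Python scripts to look and compute and a tool call to move; the robot and the scene stay as the last step left them, time stands still between calls to the robot, and variables do not carry over. Pictures are saved under pics/ and viewed, at most 10 in all, crops included, and the job is handed in when it is done.

Besides the shell and the picture viewer there is one more tool, called after ">>>" as name([rows], argument=value, ...), one row to a line, values as JSON. play_rows: Moves the arm, as the interface text tells. Its arguments: {"type":"object","properties":{"plan":{"type":"array"},"claw":{"type":"number"},"force":{"type":"number"}},"required":["plan"]}

```bash
mkdir -p pics
cat > h.py <<'E'
import numpy as np, cv2
from bench import ctrl, eyes
def shot(n,f):
    m=eyes.camera_model(n); p,d=eyes.camera(n); cv2.imwrite('pics/'+f+'.png',p[:,:,::-1]); np.savez('pics/'+f+'.npz',p=p,d=d,K=m['mtx'],T=m['world_to_cam']); return p,d,m
def world(d,K,T):
    v,u=np.mgrid[:d.shape[0],:d.shape[1]]
    X=np.stack([(u-K[0,2])/K[0,0]*d,-(v-K[1,2])/K[1,1]*d,-d,np.ones_like(d)],-1)
    return (X@np.linalg.inv(T).T)[...,:3]
def proj(P,K,T):
    c=T@np.append(P,1); return K[0,0]*c[0]/-c[2]+K[0,2], K[1,1]*-c[1]/-c[2]+K[1,2]
E
python3 - <<'E'
from h import *
a=[]
for n in('scene','side','wrist'):
    p,d,m=shot(n,n+'0'); print(n,{k:(v if k not in('mtx','world_to_cam') else np.round(v,3).tolist()) for k,v in m.items()}); a.append(p)
z=np.zeros_like(a[0])
o=np.vstack([np.hstack(a[:2]),np.hstack([a[2],z])])[:,:,::-1]
cv2.imwrite('pics/all0.png',cv2.resize(o,(800,600),interpolation=cv2.INTER_AREA))
print(ctrl.get_state())
E
```

```text
scene {'mtx': [[477.862, 0.0, 255.641], [0.0, 477.862, 187.476], [0.0, 0.0, 1.0]], 'world_to_cam': [[0.659, 0.752, 0.001, -0.445], [-0.555, 0.485, 0.676, 0.25], [0.508, -0.446, 0.737, -1.364], [0.0, 0.0, 0.0, 1.0]]}
side {'mtx': [[462.825, 0.0, 260.807], [0.0, 462.825, 194.685], [0.0, 0.0, 1.0]], 'world_to_cam': [[-0.849, -0.528, -0.016, 0.546], [0.313, -0.527, 0.79, -0.223], [-0.425, 0.666, 0.613, -0.724], [0.0, 0.0, 0.0, 1.0]]}
wrist {'mtx': [[282.27, 0.0, 252.014], [0.0, 282.27, 189.296], [0.0, 0.0, 1.0]], 'world_to_cam': [[1.0, 0.001, -0.002, -0.624], [-0.001, 0.945, -0.327, 0.044], [0.002, 0.327, 0.945, -0.381], [0.0, 0.0, 0.0, 1.0]]}
{'t': 0.15, 'joint_positions': array([-0.10260944,  0.43511584,  0.0249683 ,  1.57388653, -0.01158256,
        1.13396386, -0.07504757]), 'dq': array([ 0.00015162, -0.00292083, -0.00019431, -0.00337721,  0.00039376,
        0.00139605, -0.002905  ]), 'joint_efforts': array([ 1.93215681e-03, -6.70885992e+01,  1.02606665e+00, -3.16448736e+01,
        1.57136447e-02,  9.07747715e-03, -7.57739531e-05]), 'eef_pos': array([ 6.24626311e-01, -4.25627946e-05,  2.30673897e-01]), 'eef_rot': array([-3.14037023e+00,  1.26792897e-04,  1.57080232e+00]), 'force': array([-0.40465364, -0.21355025,  0.22445117]), 'torque': array([ 0.01979616,  0.02522218, -0.06658106]), 'finger_force': 0.0, 'finger_gap': 0.08604436195047618}
```

View pics/all0.png

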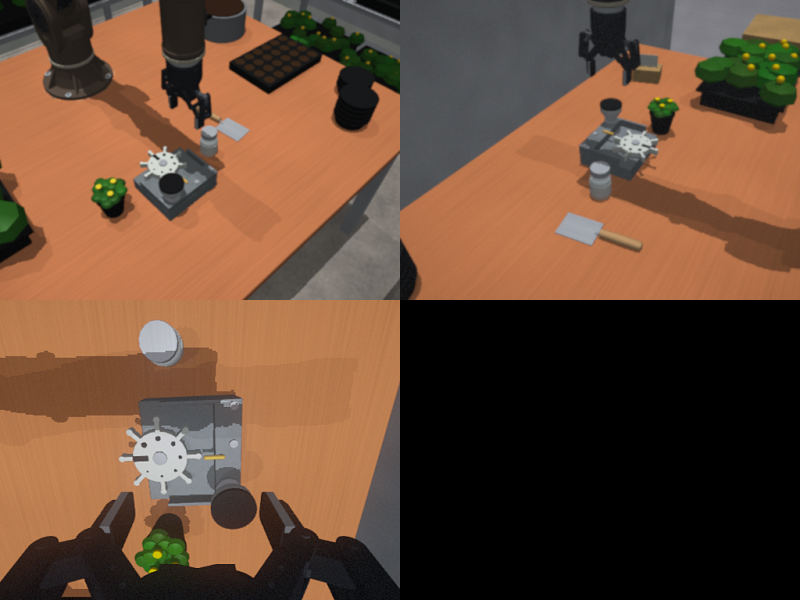

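The composite shows the wheel in the wrist view with its axle near (160,458), the brass pointer at (214,457) and a dark slot near (140,458). The slot is on the side opposite the pointer. Next I measure it.

Run:
```python
from h import *
f=np.load('pics/wrist0.npz'); p,d,K,T=f['p'].astype(int),f['d'],f['K'],f['T']
W=world(d,K,T); z=W[...,2]
w=(p.min(-1)>120)&(np.ptp(p,-1)<35)&(z>.045)&(z<.068)
n,l,s,c=cv2.connectedComponentsWithStats(w.astype(np.uint8))
i=1+np.argmax(s[1:,4]); P=W[l==i]; print('n',len(P),'z',np.percentile(P[:,2],[5,50,95]))
pl=lambda u,v,h:(lambda o,r:o+(h-o[2])/r[2]*r)(np.linalg.inv(T)[:3,3],np.linalg.inv(T)[:3,:3]@[(u-K[0,2])/K[0,0],-(v-K[1,2])/K[1,1],-1])
vv,uu=np.nonzero(l==i); Q=np.array([pl(u,v,.058) for u,v in zip(uu,vv)])[:,:2]
c,r=cv2.minEnclosingCircle(Q.astype(np.float32)); print('circ',c,r)
# refine centre: 8-fold tooth tips
best=None
for dx in np.arange(-.006,.0061,.001):
  for dy in np.arange(-.006,.0061,.001):
    q=Q-(np.array(c)+[dx,dy]); R=np.hypot(*q.T); t=np.arctan2(q[:,1],q[:,0]); m=(R>.044)&(R<.066)
    e=np.exp(8j*t[m]).mean(); 
    k=abs(e)
    if best is None or k>best[0]: best=(k,np.array(c)+[dx,dy],np.degrees(np.angle(e)/8),R.max())
print(best)
b=(p[...,0]-p[...,2]>70)&(z>.055)&(z<.08)&(W[...,0]>.6)
vv,uu=np.nonzero(b); B=np.array([pl(u,v,.066) for u,v in zip(uu,vv)])[:,:2]; B=B[np.hypot(*(B-best[1]).T)<.13];print('brass',len(B),B.min(0),B.max(0),B.mean(0),'z',np.median(z[b]))
dlt=B.mean(0)-best[1]; print('yaw deg',np.degrees(np.arctan2(dlt[1],dlt[0])))
for nme,col in(('obj',(z>.02)&(z<.3)),):
  n,l,s,cc=cv2.connectedComponentsWithStats(col.astype(np.uint8))
  for j in range(1,n):
    if s[j,4]>100: print(s[j],W[l==j].min(0).round(3),W[l==j].max(0).round(3))
cv2.imwrite('pics/w0c.png',cv2.resize(p[130:300,140:330].astype(np.uint8)[:,:,::-1],None,fx=3,fy=3,interpolation=cv2.INTER_CUBIC))
for n in('scene','side'):
  f=np.load(f'pics/{n}0.npz');V=world(f['d'],f['K'],f['T']);pp=f['p'].astype(int)
  m=(V[...,2]>.054)&(V[...,2]<.064)&(pp.min(-1)>140)&(np.hypot(V[...,0]-best[1][0],V[...,1]-best[1][1])<.09)
  print(n,cv2.minEnclosingCircle(V[m][:,:2].astype(np.float32)),np.median(V[m][:,2]))
```

```text
n 3998 z [0.05726486 0.0584472  0.06174855]
circ (0.5675086975097656, -0.040820181369781494) 0.06376619637012482
(np.float64(0.9446737720269346), array([ 0.5675087 , -0.04082018]), np.float64(2.6713414687566246), np.float64(0.06366620912886282))
brass 156 [ 0.63444006 -0.07715477] [ 0.69204082 -0.00626205] [ 0.65550252 -0.03826261] z 0.06730851501935173
yaw deg 1.6648539012895884
[ 178   26   57   60 2581] [0.555 0.091 0.02 ] [0.604 0.14  0.088]
[  153   122   177   172 19800] [ 0.504 -0.125  0.02 ] [0.705 0.049 0.124]
[  32  246  142  129 6364] [ 0.55  -0.013  0.244] [0.588 0.014 0.3  ]
[ 332  246  144  132 6491] [ 0.659 -0.013  0.244] [0.699 0.015 0.3  ]
[ 173  279   70   71 3202] [ 0.521 -0.234  0.02 ] [ 0.611 -0.158  0.103]
scene ((0.5596858859062195, -0.043084338307380676), 0.06105786934494972) 0.05792849978745468
side ((0.5685542821884155, -0.04192952811717987), 0.06450848281383514) 0.06097773755545122
```

View pics/w0c.png

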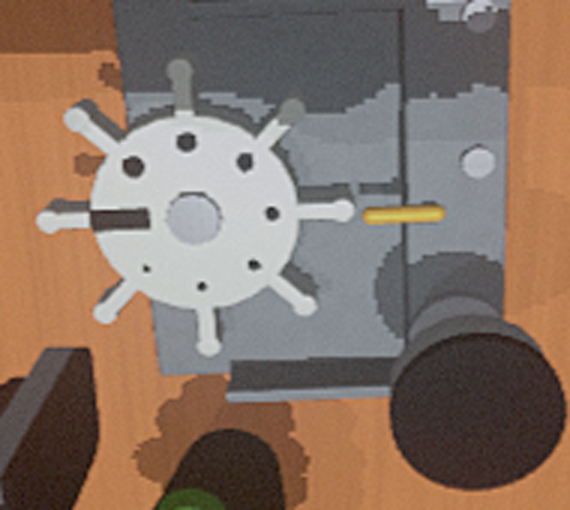

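The slot sits at 180° from the pointer, so the joint is at -3.14 and needs 4 clicks. The axle is at about (0.568, -0.041) with yaw about 2.3°, and the rim radius (64 mm) and top height (58 mm) match what was given. I'll shut the fingers and hover over the gap to the left of the front tooth.

>>> play_rows([
  [[-0.68,-3.92,0,0,0,0],[-0.68,-3.92,0,0,0,0],[-0.68,-3.91,0,0,0,0],[0,0,3.5,0,0,-2.3],[0,0,3.5,0,0,0]],
], claw=0)

```text
t: 0.57
eef_pos: [0.5074, -0.021, 0.1631]
eef_rot: [3.136, -0.0, 1.612]
force: [1.9, 1.2, -1.0]
finger_gap: 0.0256
finger_force: 0.0
```

>>> play_rows([
  [[0,0,3.6,0,0,0],[0,0,1.5,0,0,0],[0,0,0,0,0,0],[0,0,0,0,0,0]],
])

```text
t: 0.9
eef_pos: [0.5071, -0.0205, 0.11]
eef_rot: [-3.14, 0.0, 1.611]
force: [0.2, 0.1, 1.1]
finger_gap: -0.0002
finger_force: 0.0
```

Run:
```python
from h import *
s=ctrl.get_state(); print(s['t'],s['eef_pos'],s['eef_rot'],s['force'],s['finger_gap'])
ps=[shot(n,n+'1')[0] for n in('wrist','scene','side')]
f=np.load('pics/scene1.npz'); u,v=proj(s['eef_pos'],f['K'],f['T']); f2=np.load('pics/side1.npz'); u2,v2=proj(s['eef_pos'],f2['K'],f2['T']); print(u,v,u2,v2)
c=lambda p,u,v:cv2.resize(p[int(v)-60:int(v)+60,int(u)-80:int(u)+80],(400,300),interpolation=cv2.INTER_CUBIC)
o=np.hstack([c(ps[1],u,v),c(ps[2],u2,v2)])
w=cv2.resize(ps[0],(400,300)); o=np.vstack([o,np.hstack([w,w*0])])
cv2.imwrite('pics/a1.png',o[:,:,::-1])
# finger thickness near tip
for n in('scene','side','wrist'):
  f=np.load(f'pics/{n}1.npz');V=world(f['d'],f['K'],f['T']); q=V-s['eef_pos']; m=(q[...,2]>-.003)&(q[...,2]<.012)&(np.hypot(q[...,0],q[...,1])<.035)&(V[...,2]>.068)
  if m.sum()>5: print(n,m.sum(),np.percentile(q[m],[2,98],axis=0).round(4))
```

```text
0.9 [ 0.50706199 -0.02045888  0.10998346] [-3.13974832e+00  4.07913014e-05  1.61084652e+00] [0.19006029 0.12110996 1.14818557] -0.00017652989830224339
196.42381310060534 171.96770850830316 325.69399731043734 177.33053152004268
scene 26 [[-0.003  -0.0109  0.0005]
 [ 0.0131  0.0078  0.0115]]
side 24 [[-0.0075 -0.0003  0.004 ]
 [ 0.0116  0.0121  0.0117]]
wrist 273 [[-0.0124  0.0058  0.005 ]
 [ 0.0117  0.0112  0.0118]]
```

View pics/a1.png

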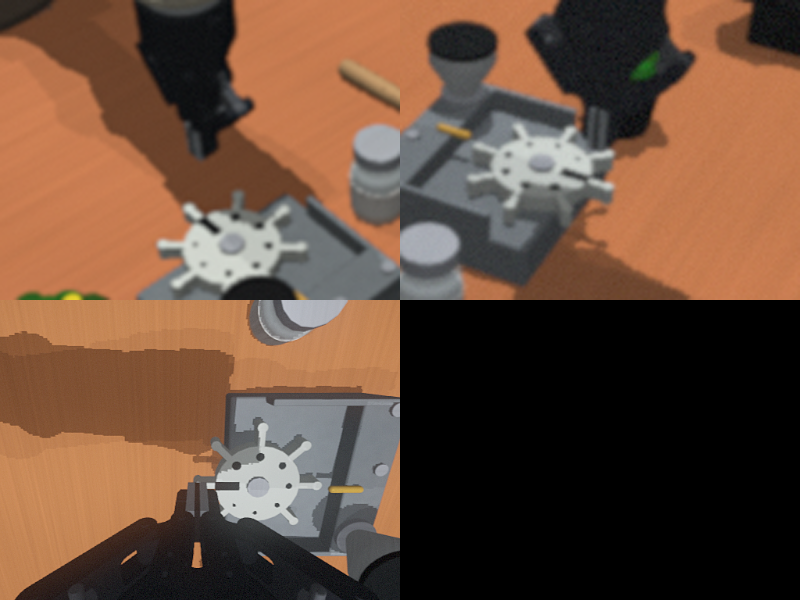

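The view shows the shut fingers (about 24 x 22 mm) hovering in front of the wheel, near (200,500) in the wrist image and beside the slot tooth. I'll go down into the gap.

>>> play_rows([
  [[0,0.2,2.5,0,0,0],[0,0,2.0,0,0,0],[0,0,1.7,0,0,0],[0,0,1.0,0,0,0],[0,0,0,0,0,0]],
])

```text
t: 1.47
eef_pos: [0.5091, -0.0203, 0.0376]
eef_rot: [-3.14, 0.0, 1.611]
force: [-0.8, -0.1, 0.3]
finger_gap: 0.0003
finger_force: 0.0
```

>>> play_rows([
  [[-0.5,0,0,0,0,0],[-0.4,0,0,0,0,0],[-0.4,0,0,0,0,0],[-0.4,0,0,0,0,0],[-0.4,0,0,0,0,0]],
])

```text
t: 1.88
eef_pos: [0.5116, -0.0411, 0.0393]
eef_rot: [3.139, -0.001, 1.611]
force: [1.4, 5.4, 1.7]
finger_gap: -0.0003
finger_force: 2.5
```

Contact force is about 5 N, as expected. I'll continue the stroke.

>>> play_rows([
  [[-0.4,0,0,0,0,0],[-0.4,0,0,0,0,0],[-0.4,0,0,0,0,0],[-0.4,0,0,0,0,0],[-0.4,0,0,0,0,0]],
])

```text
t: 2.3
eef_pos: [0.5112, -0.0622, 0.0385]
eef_rot: [3.141, 0.0, 1.61]
force: [-0.2, 0.0, 0.9]
finger_gap: -0.0003
finger_force: 0.3
```

>>> play_rows([
  [[-0.3,0,0,0,0,0],[-0.2,0,0,0,0,0],[0,0,0,0,0,0],[0,0,0,0,0,0],[0,0,0,0,0,0]],
])

```text
t: 2.72
eef_pos: [0.5113, -0.0662, 0.0383]
eef_rot: [-3.141, -0.0, 1.611]
force: [-0.1, 0.1, 0.4]
finger_gap: -0.0003
finger_force: 0.0
```

```bash
cat > look.py <<'E'
from h import *
import sys
s=ctrl.get_state(); k=sys.argv[1]
p,d,m=shot('side','s'+k); K,T=m['mtx'],m['world_to_cam']
# rectify wheel top plane about axle: 0.25 mm/px
C=np.array([.568,-.041]); N=320
src=[];dst=[]
for a,b in((-1,-1),(1,-1),(1,1),(-1,1)):
    src.append(proj([C[0]+a*.08,C[1]+b*.08,.058],K,T)); dst.append((160+160*a,160-160*b))
H=cv2.getPerspectiveTransform(np.float32(src),np.float32(dst))
o=cv2.warpPerspective(p,H,(N,N))
g=o.max(-1).astype(float)
A=np.arange(0,360,1.); D=[np.mean([g[int(round(160-r*2*np.sin(np.radians(t)))),int(round(160+r*2*np.cos(np.radians(t))))] for r in range(22,40)]) for t in A]
D=cv2.GaussianBlur(np.array([D+D+D]),(0,0),3)[0,360:720]
print(s['t'],s['eef_pos'],s['force'],'slot angle',A[np.argmin(D)],'dark',D.min(),'joint~',A[np.argmin(D)]-2.3-360)
cv2.imwrite('pics/r'+k+'.png',np.hstack([cv2.resize(o,(480,480)),cv2.resize(p[120:240,250:330],(320,480))])[:,:,::-1])
E
python3 look.py 2
```

```text
2.7167 [ 0.5112724  -0.06624155  0.03825915] [-0.08833993  0.10025379  0.43003186] slot angle 237.0 dark 52.43296750138757 joint~ -125.30000000000001
```

View pics/r2.png

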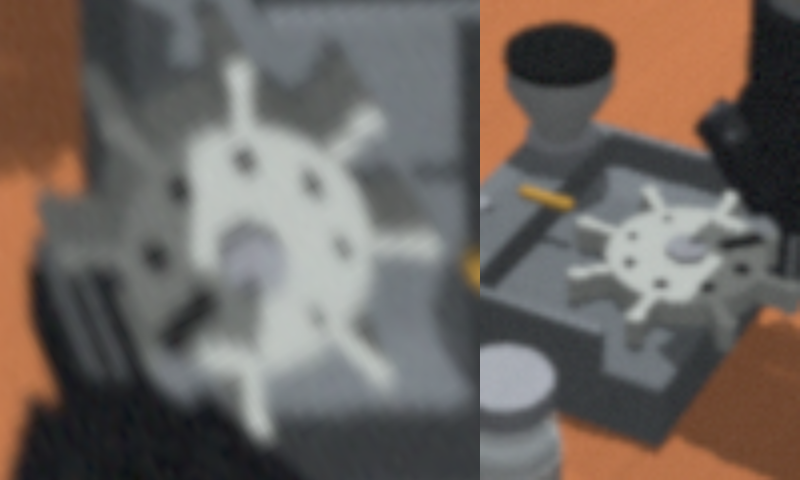

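The slot has moved to about 225° (centre (188,318) in the rectified view), so that is one click, with the fingers clear in the gap. Now the second click.

>>> play_rows([
  [[0,0,-2,0,0,0],[0,0,-2,0,0,0],[0.1,0,0,0,0,0],[2.2,0,0,0,0,0],[2.3,0,0,0,0,0]],
])

```text
t: 3.18
eef_pos: [0.5097, -0.0211, 0.0785]
eef_rot: [3.141, 0.001, 1.608]
force: [0.1, 0.7, -0.4]
finger_gap: 0.0003
finger_force: 0.0
```

>>> play_rows([
  [[0,0,0,0,0,0],[0,0,2,0,0,0],[0,0,2,0,0,0],[0,0,0,0,0,0],[-0.4,0,0,0,0,0]],
])

```text
t: 3.6
eef_pos: [0.5087, -0.0236, 0.0376]
eef_rot: [-3.139, -0.0, 1.612]
force: [0.4, 0.4, 0.5]
finger_gap: -0.0001
finger_force: 0.0
```

>>> play_rows([
  [[-0.4,0,0,0,0,0],[-0.4,0,0,0,0,0],[-0.4,0,0,0,0,0],[-0.4,0,0,0,0,0],[-0.4,0,0,0,0,0]],
])

```text
t: 4.02
eef_pos: [0.5118, -0.0438, 0.0391]
eef_rot: [3.139, -0.001, 1.612]
force: [1.9, 6.8, 0.8]
finger_gap: 0.0002
finger_force: 3.1
```

>>> play_rows([
  [[-0.4,0,0,0,0,0],[-0.4,0,0,0,0,0],[-0.4,0,0,0,0,0],[-0.4,0,0,0,0,0],[-0.4,0,0,0,0,0]],
])

```text
t: 4.43
eef_pos: [0.5113, -0.0653, 0.0385]
eef_rot: [3.141, 0.0, 1.61]
force: [0.4, 0.8, 0.5]
finger_gap: -0.0
finger_force: 0.3
```

>>> play_rows([
  [[-0.2,0,0,0,0,0],[0,0,0,0,0,0],[0,0,0,0,0,0],[0,0,0,0,0,0],[0,0,0,0,0,0]],
])

```text
t: 4.85
eef_pos: [0.5113, -0.0661, 0.0383]
eef_rot: [-3.142, -0.0, 1.611]
force: [0.5, -0.0, -0.5]
finger_gap: 0.0001
finger_force: 0.0
```

```bash
python3 look.py 3
```

```text
4.85 [ 0.51131233 -0.06612945  0.03828109] [ 0.54033687 -0.0006332  -0.47487565] slot angle 276.0 dark 58.68063826486457 joint~ -86.30000000000001
```

View pics/r3.png

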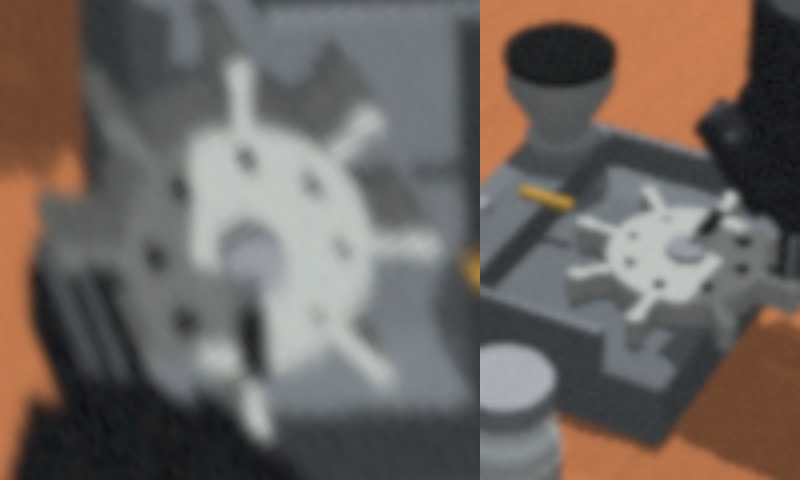

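The slot now points to about 270° (centre (252,340)), so that is two clicks and two are left. I'll repeat the same stroke.

>>> play_rows([
  [[0,0,-2,0,0,0],[0,0,-2,0,0,0],[0.1,0,0,0,0,0],[2.2,0,0,0,0,0],[2.3,0,0,0,0,0]],
])

```text
t: 5.32
eef_pos: [0.5097, -0.0212, 0.0785]
eef_rot: [3.141, 0.001, 1.608]
force: [0.2, 0.9, 0.5]
finger_gap: 0.0004
finger_force: 0.0
```

>>> play_rows([
  [[0,0,0,0,0,0],[0,0,2,0,0,0],[0,0,2,0,0,0],[0,0,0,0,0,0],[-0.4,0,0,0,0,0]],
])

```text
t: 5.73
eef_pos: [0.5087, -0.0236, 0.0376]
eef_rot: [-3.139, -0.0, 1.612]
force: [0.0, -0.7, 0.4]
finger_gap: 0.0001
finger_force: 0.0
```

>>> play_rows([
  [[-0.4,0,0,0,0,0],[-0.4,0,0,0,0,0],[-0.4,0,0,0,0,0],[-0.4,0,0,0,0,0],[-0.4,0,0,0,0,0]],
])

```text
t: 6.15
eef_pos: [0.5118, -0.0438, 0.0391]
eef_rot: [3.139, -0.001, 1.612]
force: [1.6, 7.2, -0.2]
finger_gap: 0.0001
finger_force: 3.1
```

>>> play_rows([
  [[-0.4,0,0,0,0,0],[-0.4,0,0,0,0,0],[-0.4,0,0,0,0,0],[-0.4,0,0,0,0,0],[-0.4,0,0,0,0,0]],
])

```text
t: 6.57
eef_pos: [0.5113, -0.0652, 0.0385]
eef_rot: [3.141, 0.0, 1.61]
force: [0.1, 0.5, 0.3]
finger_gap: 0.0001
finger_force: 0.3
```

>>> play_rows([
  [[-0.2,0,0,0,0,0],[0,0,0,0,0,0],[0,0,0,0,0,0],[0,0,0,0,0,0],[0,0,0,0,0,0]],
])

```text
t: 6.98
eef_pos: [0.5113, -0.0661, 0.0383]
eef_rot: [-3.141, -0.0, 1.611]
force: [0.1, 0.7, -0.5]
finger_gap: 0.0001
finger_force: 0.0
```

```bash
python3 look.py 4
```

```text
6.9833 [ 0.51130937 -0.06607391  0.03827615] [ 0.08996533  0.73326827 -0.48308045] slot angle 315.0 dark 79.3987174115452 joint~ -47.30000000000001
```

View pics/r4.png

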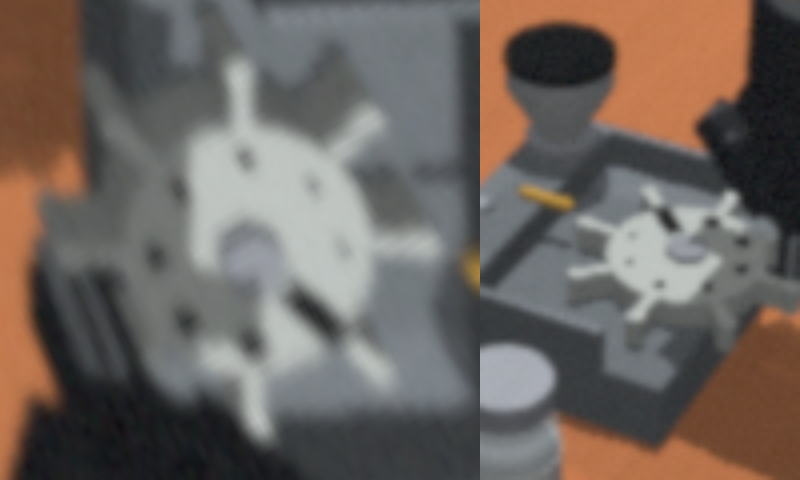

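The slot is at about 315° (centre (318,315)), one click short and settled. Now the last stroke.

>>> play_rows([
  [[0,0,-2,0,0,0],[0,0,-2,0,0,0],[0.1,0,0,0,0,0],[2.2,0,0,0,0,0],[2.3,0,0,0,0,0]],
])

```text
t: 7.45
eef_pos: [0.5097, -0.0212, 0.0785]
eef_rot: [3.141, 0.001, 1.608]
force: [0.5, 0.2, 0.5]
finger_gap: -0.0001
finger_force: 0.0
```

>>> play_rows([
  [[0,0,0,0,0,0],[0,0,2,0,0,0],[0,0,2,0,0,0],[0,0,0,0,0,0],[-0.4,0,0,0,0,0]],
])

```text
t: 7.87
eef_pos: [0.5087, -0.0237, 0.0376]
eef_rot: [-3.139, -0.0, 1.612]
force: [0.2, -0.2, 0.3]
finger_gap: -0.0002
finger_force: 0.0
```

>>> play_rows([
  [[-0.4,0,0,0,0,0],[-0.4,0,0,0,0,0],[-0.4,0,0,0,0,0],[-0.4,0,0,0,0,0],[-0.4,0,0,0,0,0]],
])

```text
t: 8.28
eef_pos: [0.5117, -0.0438, 0.0391]
eef_rot: [3.139, -0.001, 1.611]
force: [1.7, 6.3, -0.3]
finger_gap: 0.0002
finger_force: 3.1
```

>>> play_rows([
  [[-0.4,0,0,0,0,0],[-0.4,0,0,0,0,0],[-0.4,0,0,0,0,0],[-0.4,0,0,0,0,0],[-0.4,0,0,0,0,0]],
])

```text
t: 8.7
eef_pos: [0.5113, -0.0653, 0.0385]
eef_rot: [3.141, 0.0, 1.61]
force: [0.4, 0.8, -0.7]
finger_gap: 0.0002
finger_force: 0.3
```

>>> play_rows([
  [[-0.2,0,0,0,0,0],[0,0,0,0,0,0],[0,0,0,0,0,0],[0,0,0,0,0,0],[0,0,0,0,0,0]],
])

```text
t: 9.12
eef_pos: [0.5113, -0.0661, 0.0383]
eef_rot: [-3.141, -0.0, 1.611]
force: [0.3, -0.6, -0.2]
finger_gap: -0.0002
finger_force: 0.0
```

>>> play_rows([
  [[0,0,-2,0,0,0],[0,0,-3,0,0,0],[0,0,-4,0,0,0],[0,0,-4,0,0,0],[0,0,0,0,0,0]],
])

```text
t: 9.53
eef_pos: [0.5153, -0.0663, 0.1754]
eef_rot: [3.131, 0.001, 1.611]
force: [1.3, -0.0, 0.7]
finger_gap: -0.0
finger_force: 0.0
```

>>> play_rows([
  [[0,0,0,0,0,0],[0,0,0,0,0,0],[0,0,0,0,0,0]],
])

```text
t: 9.78
eef_pos: [0.5104, -0.0661, 0.1672]
eef_rot: [-3.139, -0.0, 1.611]
force: [0.3, 0.3, -1.0]
finger_gap: -0.0001
finger_force: 0.0
```

```bash
python3 look.py 5
```

```text
9.7833 [ 0.51038743 -0.06612523  0.16717732] [ 0.32657709  0.34480301 -1.03990474] slot angle 354.0 dark 87.96488730543533 joint~ -8.300000000000011
```

View pics/r5.png

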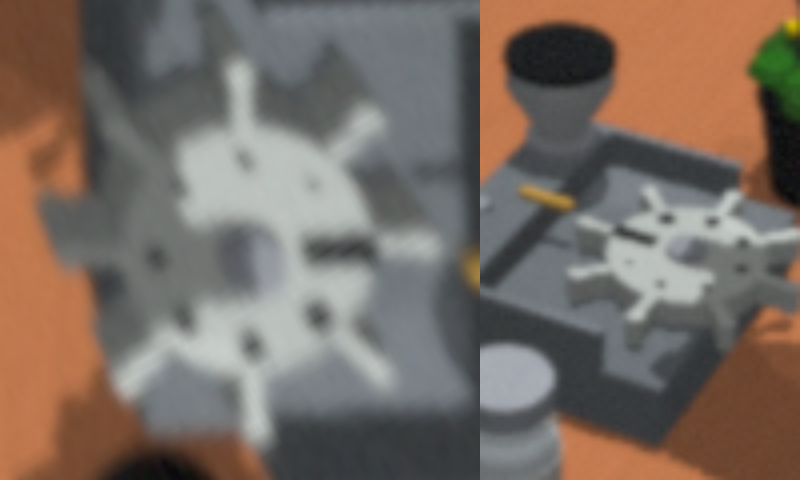

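The slot (centre (340,250)) now points at the brass pointer, the teeth sit at their detent positions, and the tool is clear. I'm handing the job in.

```bash
python3 -c "
from bench import ctrl
print(ctrl.sign_off())"
```

```text
the job is handed in; nothing more can be done
None
```

I flicked the seed wheel four clicks anticlockwise, one at a time; the last picture shows the long slot in its click at the pointer, with the arm clear, and I handed the job in (no verdict was returned).

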